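# Fit the gate blade into a leaning knife-gate valve

### The job

Take the wider of the two steel gate blades out of its wooden block and slide it down the leaning slot of the grey valve body until it is fully home on the slot's floor, then let go of it. Lower it in under control, do not let it drop into the slot, and leave the narrower blade standing where it is.

Things in the scene. Friction and masses are not known exactly. Their poses are not given: they have to be found in the camera images.
- wide_blade: The wide gate blade: flat bare-steel plate 8 mm thick, 90 mm wide, 110 mm high, a lug on top (see its point), 140 mm high in all, 0.25 to 0.5 kg. Lower corners cut off 10 mm at 45 deg. Stands in one of the two blocks, leaning up to 4 deg. Origin: middle of its foot. x: through the thickness, y: along the width, z: foot to lug. A half turn about z fits as well.
- wide_blade_lug (a point): Middle of the wide blade's lug, the place to grip it: lug 14 mm thick (x), 40 mm wide (y), from 108 to 140 mm above the foot. This point is on the blade's centre line, 124 mm above the foot. Axes as the blade's.
- narrow_blade: The narrow gate blade, for another valve: the same thickness, height and lug, but only 60 mm wide. It stands in the other block. Origin and axes as the wide blade's. Not to be moved.
- block_a: Wooden block fixed to the bench, 60 (x) x 110 (y) x 40 mm high, with a groove 10 mm wide and 26 mm deep along its y axis, open at both ends. The wide blade stands in it, the foot 14 mm above the bench. Origin: centre of its underside.
- block_b: The second wooden block, of the same size and shape; the narrow blade stands in it. Origin: centre of its underside.
- valve: Grey knife-gate valve body on a dark fixed stand (base 150 x 156 mm; 130 mm high), a bored round flange on each face. Its slot leans 30 deg from vertical, the mouth to the robot's left or left and near. Origin: centre of the slot's floor, 50 mm above the bench. z: out of the mouth along the slot, x: across the slot's 12 mm, y: along its 96 mm. A blade that is home has its origin and z axis here.
- valve_mouth (a point): Centre of the slot's mouth, 78 mm up the slot from its floor (axes as the valve's). The slot is 12 x 96 mm and 66 mm deep; flared lips above it widen to 26 mm (x) at this point. The body is 44 mm thick in x (72 over the flanges) and 160 mm wide in y with the stand's cheeks and bolts. With the blade home, 62 mm of plate and lug stand out of the mouth.

How it is judged:
By the outcome, as a careful person would: the job done as asked, in the order asked, and still so for the second after the job is handed in, with the robot touching nothing.
It also fails if it takes over 50 s, if anything falls off the work surface, if the arm or the gripper's body presses on something with over 40 N, if the wrist force passes 120 N, or if a joint passes its speed limit or range.

### The arm

A 6-joint arm with a two-finger parallel gripper is mounted at the origin on the work surface; the furniture and walls round the work are solid. World frame = base frame: x ahead of the robot, y to its left, z up, the work surface at z = 0. Lengths are in m, angles in degrees, forces in N, time in s.
With the tool pointing down it reaches from about 0.25 to 0.8 m from the base axis. Payload 3.9 kg.
Tool frame: the origin (TCP) lies at the very end of the fingers, on their centre line; the grasp point (between the pads) lies 19 mm behind it (pinch_z is the distance from the TCP to the grasp point, in m); z points along the fingers, y is the line along which they close (so a half turn about z gives the same grasp; the last joint's range is limited). The gripper opens to 85 mm and grips with 20 to 120 N. Pads are 22 mm wide; open, the fingers measure 114 mm over their backs; the gripper's body (76 mm by 85 mm) begins 54 mm behind the grasp point. The pads swing forward as they close: fully open they stand 13 mm farther back than shut.
Start: joints at [-75.344, 14.897, -7.913, 67.191, 0, 90], TCP at [0.133, -0.508, 0.231] pointing down, gripper open.
Joint ranges: [-159.42, 159.42], [-47.68, 98.78], [-73.54, 78.23], [-108.79, 121.32], [-90, 84.71], [-180, 180]. Speed limits (degrees/s): [147.25, 147.25, 180, 180, 180, 180].

### API

Orientations are given as [roll, pitch, yaw] about the fixed x, y, z axes, in that order (R = Rz(yaw) Ry(pitch) Rx(roll)).
In Python, from cell import observe, capture, hand_in, pinch_z gives the robot as it stands.
- The arm moves only by the tool jog_arm, never from a script. Its argument "steps" is a list that holds one entry, the list of rows, each a list of 7 numbers: the turn, a rotation vector about the tool's x, y, z in rad, then the shift along the tool's x, y, z in cm, then the opening, from 0 (shut) to 1 (fully open). In form: [[[rx, ry, rz, dx, dy, dz, gripper], ...]]. A call has exactly 10 rows; each row is the pose to reach, as a shift and turn from the pose commanded when the call began, along the tool's axes at that moment; what a row does not reach only later rows make up. A row lasts 1/12 s, in which the tool goes at most 41.7 mm and 7.16 degrees, less where a joint would pass 70% of its speed; a pose out of reach is approached as far as the arm can. A call with a gripper value outside its range is refused whole. The fingers move at their own pace and stop on an object; "force" is the grip in N (left out, the last holds). Time passes only in rows, so rows that repeat a pose let the fingers close, or fill a call up. It gives the time, the measured TCP pose, the force, the opening and the grip force at its end, in the units of the state.
- observe(): the state, without advancing time (a new reading comes with each control period).
- capture(name): name is "side" or "top" or "wrist"; returns a dict with "frame" (384x512x3 uint8, blue, green, red), "range_z" (384x512 float32, m along the optical axis (not along the pixel's ray), 0 where there is no reading), "intrinsics" (3x3 intrinsics, pixels), "dist" ([k1, k2, p1, p2, k3] as OpenCV has them; the pictures are not rectified), "world_to_cam" (4x4, takes a point from world to camera coordinates). Camera axes: x right, y up, looking along -z (the intrinsics and any distortion apply to the point x, -y, -z); pixel columns grow to the right and rows downward; lengths in m; the calibration is good to about 2 mm. A picture is of the moment at which its call begins.
- hand_in(): hands the job in; it is judged then, once.
The state is a dict: "clock": time; "joints": joint angles; "joint_vel": joint speeds; "effort": joint torques, N m; "ee_pos": TCP position; "tcp_rot": TCP orientation; "force": force on the tool from outside, world axes, zero at the start; "wrist_torque": the same for the moment, N m; "opening": finger opening in m; "grasp_force": force on a finger pad.
Only numpy, scipy, OpenCV 4.12 (cv2) and the standard library are available. Lean on these libraries where they do the work, as an engineer would, in place of code of your own. Each camera call takes 0.05 s, during which the arm holds its last target. There are 200 camera calls.

## Working session

There is one attempt and no reset: what is moved stays moved. The work goes in short steps, Python scripts to look and compute and a tool call to move; the robot and the scene stay as the last step left them, time stands still between calls to the robot, and variables do not carry over. Pictures are saved under pics/ and viewed, at most 10 in all, crops included, and the job is handed in when it is done.

Besides the shell and the picture viewer there is one more tool, called in YAML: its name, and indented under it one key for each argument. jog_arm: Moves the arm, as the interface text tells. Its arguments: {"type":"object","properties":{"steps":{"type":"array","items":{"type":"array","items":{"type":"array","items":{"type":"number"}}}},"force":{"type":"number"}},"required":["steps"]}

```bash
ls; mkdir -p pics; cat > h.py <<'E'
import numpy as np, cv2
from scipy.spatial.transform import Rotation as R
from cell import observe, capture, pinch_z
def cloud(c):
    K=c["intrinsics"];d=np.array(c["dist"]);z=c["range_z"]
    h,w=z.shape;u,v=np.meshgrid(np.arange(w),np.arange(h))
    p=cv2.undistortPoints(np.stack([u,v],-1).reshape(-1,1,2).astype(np.float64),np.array(K),d).reshape(h,w,2)
    P=np.stack([p[...,0]*z,-p[...,1]*z,-z],-1)
    T=np.linalg.inv(c["world_to_cam"])
    W=P@T[:3,:3].T+T[:3,3]; W[z<=0]=np.nan
    return W
E
python3 - <<'E'
from h import *
import pickle
o=observe();print({k:np.round(v,3) for k,v in o.items()},pinch_z)
cs={n:capture(n) for n in("side","top","wrist")}
pickle.dump(cs,open('c0.pkl','wb'))
cv2.imwrite('pics/a.png',np.hstack([cv2.resize(cs[n]["frame"],(400,300)) for n in("side","wrist")]))
cv2.imwrite('pics/top.png',cs["top"]["frame"])
for n in cs: print(n,np.round(np.linalg.inv(cs[n]["world_to_cam"]),2).tolist(),(cs[n]["range_z"]>0).mean())
E
```

```text
pics
{'clock': np.float64(0.0), 'joints': array([-7.5342e+01,  1.4938e+01, -7.9860e+00,  6.7192e+01, -1.0000e-03,
        8.9999e+01]), 'joint_vel': array([ 0.015, -0.045, -0.033, -0.035, -0.111, -0.029]), 'effort': array([ 1.0000e-03, -4.0568e+01,  2.5392e+01,  1.9000e-02,  0.0000e+00,
        0.0000e+00]), 'ee_pos': array([ 0.133, -0.507,  0.23 ]), 'tcp_rot': array([-1.79884e+02,  1.00000e-03,  1.46590e+01]), 'force': array([-0.449,  0.41 , -0.529]), 'wrist_torque': array([ 0.031, -0.02 ,  0.034]), 'grasp_force': np.float64(0.0), 'opening': np.float64(0.086)} 0.0187
side [[-1.0, -0.05, 0.06, 0.6], [0.07, -0.57, 0.82, 0.55], [-0.0, 0.82, 0.57, 0.61], [0.0, 0.0, 0.0, 1.0]] 0.9959716796875
top [[0.03, 0.99, -0.14, 0.42], [-1.0, 0.03, -0.0, -0.15], [0.0, 0.14, 0.99, 1.02], [0.0, 0.0, 0.0, 1.0]] 0.9962412516276041
wrist [[0.25, 0.93, 0.27, 0.2], [-0.97, 0.24, 0.07, -0.49], [-0.0, -0.28, 0.96, 0.37], [0.0, 0.0, 0.0, 1.0]] 0.9958343505859375
```

View pics/a.png

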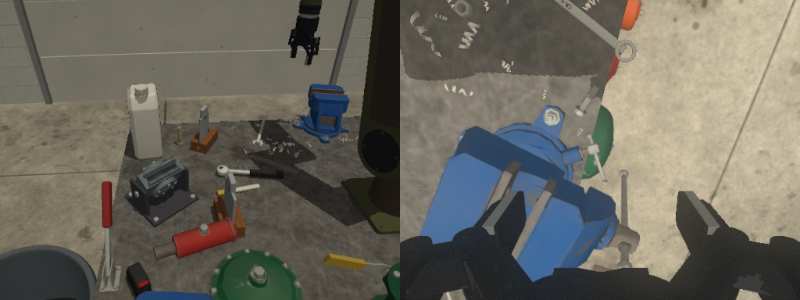

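View pics/top.png

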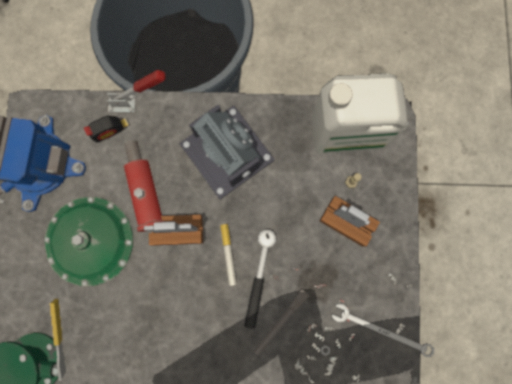

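The side view shows the valve at about (205,240) in full pixels, one block close by at (295,270) and the other farther off at (262,165). In the top view the valve is at (225,150). One block is at (175,228), against a red cylinder, and the other is at (350,220).

```bash
python3 - <<'E'
from h import *
import pickle
cs=pickle.load(open('c0.pkl','rb'))
W=cloud(cs["top"]);S=cloud(cs["side"])
for n,(u,v) in dict(valve=(225,150),ba=(175,228),bb=(350,220),bench=(280,180),redcyl=(145,195),bottle=(360,110),green=(88,240)).items(): print(n,W[v,u].round(3))
top=cs["top"]["frame"]
cr=np.hstack([cv2.resize(top[90:260,120:290],(400,400),interpolation=2),cv2.resize(cs["side"]["frame"][180:320,150:330],(400,311),interpolation=2)[:400] if 0 else cv2.resize(cs["side"]["frame"][175:325,165:315],(400,400),interpolation=2)])
cv2.imwrite('pics/b.png',cr)
# points above block tops (both cams)
for n,A in(("top",W),("side",S)):
  P=A.reshape(-1,3)
  for nm,(u,v) in dict(ba=(175,228),bb=(350,220)).items():
    c=W[v,u]
    m=(np.linalg.norm(P[:,:2]-c[:2],axis=1)<.075)
    for lo,hi in((.03,.05),(.055,.115),(.13,.17)):
      q=P[m&(P[:,2]>lo)&(P[:,2]<hi)]
      if len(q)>5:
        mu=q.mean(0);e=np.linalg.svd(q-mu,full_matrices=False)[2];pr=(q-mu)@e.T
        print(n,nm,lo,len(q),mu.round(4),np.ptp(pr,axis=0).round(3),e.round(3).tolist())
E
```

```text
valve [ 0.639 -0.077  0.089]
ba [0.475 0.007 0.148]
bb [ 0.505 -0.335  0.069]
bench [ 0.595 -0.193  0.002]
redcyl [0.547 0.09  0.055]
bottle [ 0.684 -0.321  0.232]
green [0.45  0.202 0.059]
top ba 0.03 1067 [0.4772 0.021  0.0401] [0.113 0.084 0.02 ] [[-0.175, 0.985, 0.01], [0.984, 0.175, 0.024], [-0.022, -0.014, 1.0]]
top ba 0.055 139 [0.4851 0.0411 0.0711] [0.107 0.074 0.035] [[-0.161, -0.944, 0.288], [0.331, -0.327, -0.885], [-0.93, 0.047, -0.366]]
top ba 0.13 185 [0.4785 0.0247 0.1526] [0.041 0.029 0.017] [[-0.051, 0.995, 0.086], [0.586, -0.04, 0.81], [-0.809, -0.092, 0.581]]
top bb 0.03 1003 [ 0.5022 -0.3364  0.0397] [0.112 0.062 0.02 ] [[-0.507, -0.862, -0.003], [0.862, -0.507, 0.009], [-0.009, 0.002, 1.0]]
top bb 0.055 148 [ 0.5095 -0.3293  0.083 ] [0.062 0.06  0.007] [[-0.502, -0.862, -0.075], [0.041, 0.063, -0.997], [-0.864, 0.504, -0.003]]
top bb 0.13 211 [ 0.5106 -0.3317  0.1506] [0.041 0.03  0.018] [[-0.479, -0.874, 0.083], [0.424, -0.148, 0.894], [0.769, -0.463, -0.441]]
side ba 0.03 662 [0.4811 0.0293 0.0406] [0.115 0.078 0.019] [[-0.523, 0.852, 0.003], [-0.852, -0.523, 0.015], [-0.015, -0.006, -1.0]]
side ba 0.055 430 [0.4816 0.0447 0.0819] [0.106 0.073 0.036] [[-0.027, 0.986, -0.162], [-0.142, 0.157, 0.977], [-0.99, -0.049, -0.136]]
side ba 0.13 226 [0.4794 0.0345 0.148 ] [0.045 0.035 0.019] [[0.098, -0.951, 0.292], [-0.297, 0.252, 0.921], [0.95, 0.177, 0.258]]
side bb 0.03 429 [ 0.507  -0.3234  0.04  ] [0.119 0.074 0.021] [[0.679, 0.734, -0.016], [0.734, -0.679, 0.031], [-0.012, 0.033, 0.999]]
side bb 0.055 221 [ 0.511  -0.3255  0.0857] [0.067 0.062 0.01 ] [[-0.534, -0.843, 0.061], [-0.029, -0.053, -0.998], [0.845, -0.535, 0.004]]
side bb 0.13 121 [ 0.5108 -0.3257  0.1458] [0.047 0.034 0.016] [[0.546, 0.802, -0.244], [-0.284, -0.096, -0.954], [-0.788, 0.59, 0.175]]
```

View pics/b.png

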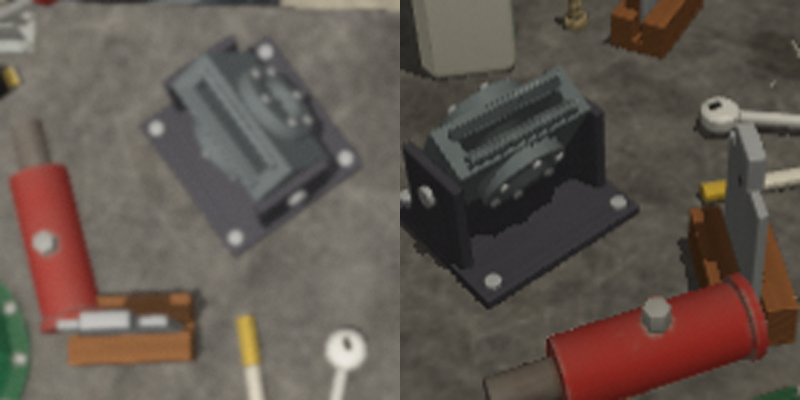

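```bash
cat >> h.py <<'E'
def plane(q,n0,tol=.002,it=15,t0=.012):
    n=np.array(n0,float);n/=np.linalg.norm(n);d=np.median(q@n);t=t0
    for i in range(it):
        m=abs(q@n-d)<t
        c=q[m].mean(0);n2=np.linalg.svd(q[m]-c,full_matrices=False)[2][2];n=n2*np.sign(n2@n);d=c@n;t=max(tol,t*.8)
    return n,d,m
E
python3 - <<'E'
from h import *
import pickle
cs=pickle.load(open('c0.pkl','rb'))
for nm in("top","side"):
  P=cloud(cs[nm]).reshape(-1,3);P=P[np.isfinite(P[:,0])]
  # stand base
  near=np.linalg.norm(P[:,:2]-[.635,-.075],axis=1)<.14
  b=P[near&(P[:,2]>.006)&(P[:,2]<.02)]
  print(nm,'base',len(b),np.median(b[:,2]),cv2.minAreaRect((b[:,:2]*1000).astype(np.float32)))
  q=P[near&(P[:,2]>.09)]
  h=np.array([-.75,.66]);
  n0=[h[0]*.5,h[1]*.5,.866]
  c0=np.array([.635,-.075,.117])
  q=q[abs((q-c0)@np.array(n0))<.03]
  # highest-support plane along n0: hist
  s=q@np.array(n0);hh,ed=np.histogram(s,40);k=hh.argmax();d=ed[k]
  q=q[abs(s-d)<.012]
  n,d,m=plane(q,n0)
  f=q[m];y=np.cross([0,0,1],n);y/=np.linalg.norm(y);x=np.cross(y,n)
  print(nm,len(q),m.sum(),n.round(3),'tilt',np.degrees(np.arccos(n[2])),'yaw h',np.degrees(np.arctan2(n[1],n[0])))
  L=np.c_[f@x,f@y]
  r=cv2.minAreaRect((L*1000).astype(np.float32));print(r,'c',f.mean(0).round(4))
  print('x hist',np.histogram(L[:,0]*1000,20));print('pct x',np.percentile(L[:,0],[1,99]),'y',np.percentile(L[:,1],[1,99]))
  cx=np.percentile(L[:,0],[.5,99.5]).mean();cy=np.percentile(L[:,1],[.5,99.5]).mean()
  print('centre',(cx*x+cy*y+d*n).round(4))
  # slot interior
  A=P[near]; a=A@n-d; ins=(a<-.014)&(a>-.07)&(abs(A@x-cx)<.012)&(abs(A@y-cy)<.055)
  I=A[ins]; 
  if len(I)>5: print('inside',len(I),'x',np.percentile(I@x-cx,[1,25,50,75,99]).round(4),'y',np.percentile(I@y-cy,[1,50,99]).round(4),'depth',(I@n-d).min())
E
```

```text
top base 1975 0.010174406343369968 ((630.510498046875, -58.97392272949219), (254.67474365234375, 206.8080291748047), 37.90472412109375)
top 1477 521 [-0.287  0.364  0.886] tilt 27.63916057514549 yaw h 128.2253521558438
((-455.2067565917969, -467.55224609375), (70.89151000976562, 130.55442810058594), 4.625003814697266) c [ 0.6489 -0.0714  0.1115]
x hist (array([ 1,  8, 11, 10, 12, 86, 72, 58, 16, 30, 23, 12, 26, 82, 27, 12,  5,
       26,  3,  1]), array([-490.51410161, -486.9744543 , -483.43480699, -479.89515968,
       -476.35551237, -472.81586507, -469.27621776, -465.73657045,
       -462.19692314, -458.65727583, -455.11762852, -451.57798121,
       -448.03833391, -444.4986866 , -440.95903929, -437.41939198,
       -433.87974467, -430.34009736, -426.80045005, -423.26080275,
       -419.72115544]))
pct x [-0.48402578 -0.42752205] y [-0.53092884 -0.40717053]
centre [ 0.6505 -0.0679  0.1106]
inside 86 x [0.0083 0.01   0.0106 0.011  0.0119] y [-0.0494 -0.0136  0.0413] depth -0.029070134705053957
side base 2091 0.010873240573167964 ((635.1248168945312, -50.0145263671875), (223.023223876
[... 229 characters left out ...]
72461) c [ 0.6538 -0.0544  0.1074]
x hist (array([10,  8,  7, 34, 32, 11, 13, 36, 55, 23, 20, 27, 24, 12, 62, 78, 44,
        6,  9,  4]), array([-476.2627279 , -472.80929725, -469.35586659, -465.90243594,
       -462.44900529, -458.99557463, -455.54214398, -452.08871332,
       -448.63528267, -445.18185202, -441.72842136, -438.27499071,
       -434.82156005, -431.3681294 , -427.91469875, -424.46126809,
       -421.00783744, -417.55440678, -414.10097613, -410.64754548,
       -407.19411482]))
pct x [-0.47502664 -0.41177859] y [-0.53713179 -0.41099069]
centre [ 0.6478 -0.0627  0.109 ]
inside 106 x [-0.0112 -0.0062 -0.0057 -0.0053 -0.0007] y [-0.0344  0.0227  0.0491] depth -0.06306455904019508
```

```bash
cat >> h.py <<'E'
def cur():
    o=observe();return np.array(o["ee_pos"]),R.from_euler('xyz',o["tcp_rot"],degrees=True).as_matrix()
def go(p,Rt):
    p0,R0=cur();rv=R.from_matrix(R0.T@Rt).as_rotvec()
    print('row',rv.round(4).tolist(),((R0.T@(np.array(p)-p0))*100).round(3).tolist(),'deg',np.degrees(np.linalg.norm(rv)).round(1))
def tool(z,xh):
    z=np.array(z,float);z/=np.linalg.norm(z);x=np.array(xh,float);x-=z*(x@z);x/=np.linalg.norm(x)
    return np.c_[x,np.cross(z,x),z]
def vframe(yaw,s=1):
    a=np.radians(yaw);z=np.array([.5*np.cos(a),.5*np.sin(a),.75**.5]);y=np.cross(z,[0,0,1]);y/=np.linalg.norm(y)
    return np.c_[np.cross(y,z),y,z]
E
python3 - <<'E'
from h import *
V=vframe(128);z=V[:,2];print(V.round(3))
go(np.array([.647,-.063,.1175])+.14*z,tool(-z,V[:,1]))
E
```

```text
[[ 0.533  0.788 -0.308]
 [-0.682  0.616  0.394]
 [ 0.5   -0.     0.866]]
row [-0.5178, 0.1064, -0.3981] [58.229, -36.409, -0.755] deg 37.9
```

jog_arm:
  steps:
    - [[-0.1,0.02,-0.08,4,-2.2,-0.6,1],[-0.2,0.04,-0.16,7,-4.4,-1.2,1],[-0.3,0.06,-0.23,10.5,-6.6,-1.8,1],[-0.3,0.06,-0.23,14,-8.8,-2,1],[-0.3,0.06,-0.23,17.5,-11,-2,1],[-0.3,0.06,-0.23,21,-13.2,-2,1],[-0.3,0.06,-0.23,24.5,-15.4,-2,1],[-0.3,0.06,-0.23,28,-17.6,-2,1],[-0.3,0.06,-0.23,31.5,-19.8,-2,1],[-0.3,0.06,-0.23,35,-22,-2,1]]

```text
clock: 0.98
ee_pos: [0.4164, -0.2045, 0.2514]
tcp_rot: [162.5, -1.4, 28.2]
force: [0.8, -1.0, -0.1]
opening: 0.0857
grasp_force: 0.0
```

```bash
python3 - <<'E'
from h import *
V=vframe(128);z=V[:,2]
go(np.array([.647,-.063,.1175])+.14*z,tool(-z,V[:,1]));print(observe()["joints"].round(1))
E
```

```text
row [-0.2161, 0.0466, -0.1672] [25.771, -8.664, -0.731] deg 15.9
[-18.7  -1.9 -27.3  50.8 -10.8 132. ]
```

jog_arm:
  steps:
    - [[-0.1,0.02,-0.08,3.5,-1.2,-0.1,1],[-0.2,0.04,-0.16,7,-2.4,-0.2,1],[-0.216,0.047,-0.167,10.5,-3.6,-0.4,1],[-0.216,0.047,-0.167,14,-4.8,-0.5,1],[-0.216,0.047,-0.167,17.5,-6,-0.6,1],[-0.216,0.047,-0.167,20.5,-7.2,-0.7,1],[-0.216,0.047,-0.167,23.5,-8.2,-0.7,1],[-0.216,0.047,-0.167,25.7,-8.6,-0.7,1],[-0.216,0.047,-0.167,25.7,-8.6,-0.7,1],[-0.216,0.047,-0.167,25.7,-8.6,-0.7,1]]

```text
clock: 1.82
ee_pos: [0.6034, -0.01, 0.2376]
tcp_rot: [150.1, 0.1, 38.1]
force: [0.4, 0.3, 0.4]
opening: 0.0855
grasp_force: 0.0
```

```bash
python3 - <<'E'
from h import *
import pickle
V=vframe(128);z=V[:,2]
go(np.array([.647,-.063,.1175])+.14*z,tool(-z,V[:,1]));print(observe()["joints"].round(1))
c=capture("wrist");pickle.dump((c,observe()),open('c1.pkl','wb'));cv2.imwrite('pics/c.png',c["frame"])
E
```

```text
row [-0.0013, 0.0004, 0.0015] [0.173, -0.064, -0.169] deg 0.1
[ 12.9  12.7 -17.   46.6 -26.9 151.6]
```

View pics/c.png

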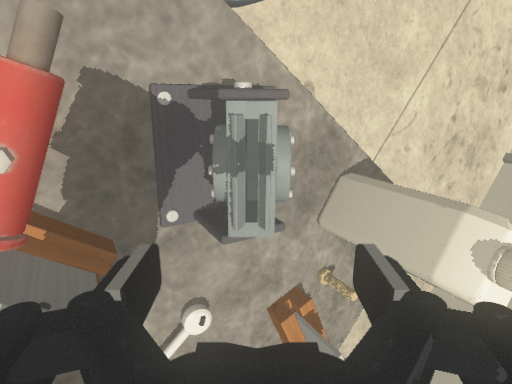

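The wrist view looks straight down the slot. The valve body's centre is near (251,168), the dark slot runs vertically at column ~253, and the tilted pose is reachable. Now the exact slot frame.

```bash
python3 - <<'E'
from h import *
import pickle
c,o=pickle.load(open('c1.pkl','rb'))
W=cloud(c);V=vframe(128);c0=np.array([.647,-.063,.1175])
L=(W-c0)@V
# profile across rows of image: local x,z along columns
for r in (125,150,168,190,215):
    print(r,[(u,*(L[r,u]*1000).round(1)) for u in range(222,284,3)])
# mouth-level points
m=(abs(L[...,0])<.03)&(abs(L[...,1])<.09)&(abs(L[...,2])<.012)
q=W[m];n,d,mm=plane(q,V[:,2],tol=.0015);print('top n',n.round(4),np.degrees(np.arccos(n[2])),np.degrees(np.arctan2(n[1],n[0])),mm.sum(),'off',(q[mm]-c0).mean(0)@V)
E
```

```text
125 [(222, np.float64(-34.1), np.float64(39.3), np.float64(-52.1)), (225, np.float64(-30.8), np.float64(39.7), np.float64(-48.9)), (228, np.float64(-24.3), np.float64(43.4), np.float64(-8.7)), (231, np.float64(-21.0), np.float64(44.2), np.float64(-0.1)), (234, np.float64(-18.4), np.float64(44.4), np.float64(1.6)), (237, np.float64(-16.0), np.float64(44.1), np.float64(-1.3)), (240, np.float64(-13.6), np.float64(43.9), np.float64(-3.7)), (243, np.float64(-11.3), np.float64(43.5), np.float64(-8.5)), (246, np.float64(-10.4), np.float64(38.5), np.float64(-61.2)), (249, np.float64(-7.7), np.float64(37.2), np.float64(-75.3)), (252, np.float64(-4.5), np.float64(37.0), np.float64(-77.3)), (255, np.float64(-1.3), np.float64(37.2), np.float64(-75.5)), (258, np.float64(1.7), np.float64(43.5), np.float64(-8.4)), (261, np.float64(4.3), np.float64(43.9), np.float64(-4.5)), (264, np.float64(6.8), np.float64(44.2), np.float64(-0.9)), (267, np.float64(9.2), np.float64(44.5), np.float64(1.9)), (270, np.float64(11.7), np.float64(44.4), np.float64(1.0)), (273, np.float64(14.7), np.float64(43.5), np.float
[... 4824 characters left out ...]
47.3), np.float64(-28.3)), (258, np.float64(2.0), np.float64(-39.1), np.float64(-7.0)), (261, np.float64(4.8), np.float64(-38.1), np.float64(-4.4)), (264, np.float64(7.4), np.float64(-35.9), np.float64(1.4)), (267, np.float64(10.1), np.float64(-35.7), np.float64(1.8)), (270, np.float64(13.2), np.float64(-39.5), np.float64(-8.2)), (273, np.float64(16.1), np.float64(-39.7), np.float64(-8.7)), (276, np.float64(27.8), np.float64(-94.7), np.float64(-152.8)), (279, np.float64(32.3), np.float64(-96.2), np.float64(-156.7)), (282, np.float64(36.6), np.float64(-96.4), np.float64(-157.3))]
top n [-0.3042  0.3955  0.8666] 29.93194176970023 127.5691539588901 2765 off [-0.00421633  0.00752639 -0.00879457]
```

```bash
python3 - <<'E'
from h import *
import pickle
c,o=pickle.load(open('c1.pkl','rb'))
W=cloud(c);V=vframe(128);c0=np.array([.647,-.063,.1175]);L=(W-c0)@V*1000
E={k:[] for k in('flL','flR','apL','apR','boL','boR')}
for r in range(100,240):
    l=L[r]
    s=[u for u in range(240,265) if l[u,2]<-16]
    if len(s)<5: continue
    a,b=s[0]-1,s[-1]+1
    E['flL'].append((l[a,1],l[a,0]));E['flR'].append((l[b,1],l[b,0]))
    A=[u for u in range(228,246) if l[u,2]>-3];B=[u for u in range(258,276) if l[u,2]>-3]
    if A and B:E['apL'].append((l[A,1].mean(),l[A,0].mean()));E['apR'].append((l[B,1].mean(),l[B,0].mean()))
for k in E:
    a=np.array(E[k])
    if len(a)<10: continue
    m=abs(a[:,0])<44
    for i in range(3):
        p=np.polyfit(a[m,0],a[m,1],1);m=m&(abs(np.polyval(p,a[:,0])-a[:,1])<1)
    print(k,m.sum(),'slope deg',np.degrees(np.arctan(p[0])).round(2),'x at y=0',p[1].round(2),'y range',a[:,0].min().round(1),a[:,0].max().round(1))
# slot end walls and floor
q=L[(abs(L[...,0]+4.7)<4)&(L[...,2]<-15)&(L[...,2]>-100)&(abs(L[...,1])<60)]
print('floor z',np.median(q[q[:,2]<-70,2]),'y',np.percentile(q[:,1],[1,99]))
w=q[(q[:,2]>-60)&(q[:,2]<-15)];
print('wall',len(w),[(s,len(w[w[:,1]*s>0]),np.median(w[w[:,1]*s>0,1])) for s in(1,-1) if (w[:,1]*s>0).any()])
# lip/body y extents at z -3..3
q=L[(abs(L[...,2])<3)&(abs(L[...,0]+4.7)<17)];print('lip y',np.percentile(q[:,1],[.5,99.5]),'x',np.percentile(q[:,0],[.5,99.5]))
q=L[(abs(L[...,2]+8.7)<2)&(abs(L[...,0]+4.7)<25)];print('body y',np.percentile(q[:,1],[.5,99.5]),'x',np.percentile(q[:,0],[.5,99.5]))
E
```

```text
flL 95 slope deg 0.47 x at y=0 -10.79 y range -69.2 63.9
flR 95 slope deg -0.19 x at y=0 1.86 y range -127.4 63.7
apL 94 slope deg 0.26 x at y=0 -17.99 y range -40.1 49.3
apR 94 slope deg 0.35 x at y=0 8.87 y range -40.2 49.3
floor z -75.7455690854174 y [-47.75001845  42.57735919]
wall 122 [(-1, 122, np.float64(-47.40796200314463))]
lip y [-50.24814713  52.52936752] x [-21.47421494  12.17864975]
body y [-62.11668927  63.64204187] x [-26.66405155  17.44901028]
```

```bash
python3 - <<'E'
from h import *
a=np.radians(93)
go([.48,.03,.265],tool([0,0,-1],[np.cos(a),np.sin(a),0]))
E
```

```text
row [0.4803, 0.2519, -0.9368] [-7.132, -7.968, -7.723] deg 62.0
```

jog_arm:
  steps:
    - [[0.05,0.025,-0.1,-0.8,-0.8,-1,1],[0.1,0.05,-0.2,-1.5,-1.6,-2,1],[0.15,0.08,-0.3,-2.2,-2.4,-3,1],[0.2,0.11,-0.4,-3,-3.2,-4,1],[0.26,0.135,-0.5,-3.8,-4,-5,1],[0.31,0.16,-0.6,-4.5,-4.8,-6,1],[0.36,0.19,-0.7,-5.2,-5.8,-7,1],[0.41,0.215,-0.8,-6,-6.6,-7.4,1],[0.46,0.24,-0.9,-6.8,-7.6,-7.7,1],[0.48,0.252,-0.937,-7.1,-8,-7.7,1]]

```text
clock: 2.7
ee_pos: [0.4787, 0.0292, 0.2656]
tcp_rot: [-180.0, -0.1, 93.1]
force: [1.9, -0.2, -0.4]
opening: 0.0856
grasp_force: 0.0
```

```bash
python3 - <<'E'
from h import *
import pickle
c=capture("wrist");c=capture("wrist");pickle.dump((c,observe()),open('c2.pkl','wb'));cv2.imwrite('pics/d.png',c["frame"])
print(observe()["joints"].round(1),observe()["joint_vel"].round(1),cur())
E
```

```text
[ 3.5  9.7 -9.7 70.6  0.  90.6] [ 0.7 -0.2  0.1 -1.5 -0.6  2.4] (array([0.47935219, 0.02908298, 0.26498119]), array([[-4.96624384e-02,  9.98765711e-01,  8.34425201e-04],
       [ 9.98766048e-01,  4.96622941e-02,  1.92790407e-04],
       [ 1.51112978e-04,  8.42970002e-04, -9.99999633e-01]]))
```

View pics/d.png

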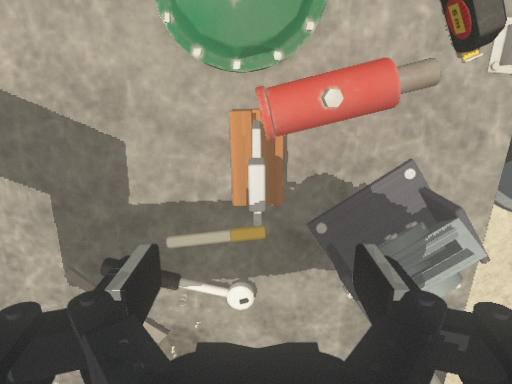

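The blade in the near block is edge-on at column ~257. Its plate spans rows 120-225, the lug is at rows 163-210, and the red cylinder lies over the block's corner. Now the pose.

```bash
python3 - <<'E'
from h import *
import pickle
c,o=pickle.load(open('c2.pkl','rb'));cs=pickle.load(open('c0.pkl','rb'))
W=cloud(c);P=W[100:235,225:290].reshape(-1,3);P=P[np.isfinite(P[:,0])]
def rep(nm,q):
    r=cv2.minAreaRect((q[:,:2]*1000).astype(np.float32))
    e=np.linalg.svd(q[:,:2]-q[:,:2].mean(0),full_matrices=False)[2][0]
    print(nm,len(q),'rect',np.round(r[0],1),np.round(r[1],1),round(r[2],1),'dir',np.degrees(np.arctan2(*e[::-1])).round(1),'z',np.median(q[:,2]).round(4),'pctx',(np.percentile(q[:,0],[2,98])*1000).round(1))
rep('lugtop',P[P[:,2]>.149]);rep('shoulder',P[(P[:,2]>.116)&(P[:,2]<.128)])
for lo in(.05,.065,.08,.095,.11): 
    q=P[(P[:,2]>lo)&(P[:,2]<lo+.015)]
    if len(q)>15: rep('face%g'%lo,q)
q=P[(P[:,2]>.037)&(P[:,2]<.043)];rep('block',q)
# groove edges per y
for y in np.arange(-.02,.07,.015):
    m=(abs(P[:,1]-y)<.004);b=P[m&(abs(P[:,2]-.04)<.003),0];print('y',round(y,3),'blk x gaps',np.sort(b)[[0,-1]].round(4) if len(b) else '', 'gap',(lambda s:(s[np.argmax(np.diff(s))].round(4),s[np.argmax(np.diff(s))+1].round(4)))(np.sort(b)) if len(b)>5 else '')
for nm in("side","top"):
    A=cloud(cs[nm]).reshape(-1,3);A=A[np.isfinite(A[:,0])]
    m=(abs(A[:,0]-.48)<.03)&(abs(A[:,1]-.03)<.07)&(A[:,2]>.07)&(A[:,2]<.108);q=A[m]
    n,d,mm=plane(q,[1,0.03,0],tol=.0012);f=q[mm];print(nm,'face n',n.round(4),'c',f.mean(0).round(4),mm.sum(),len(q),'y',np.percentile(f[:,1],[1,99]).round(3))
E
```

```text
lugtop 809 rect [479.2  26.6] [14.1 39.5] 2.6 dir -86.7 z 0.1535 pctx [472.  485.5]
shoulder 414 rect [477.9  26.8] [13.9 88.9] 0.9 dir -86.2 z 0.1235 pctx [472.9 485.1]
face0.05 978 rect [491.8  74.3] [38.2 40. ] 3.1 dir -82.1 z 0.058 pctx [478.1 509.7]
face0.11 396 rect [477.7  26.8] [13.1 88.9] 1.7 dir -86.2 z 0.1234 pctx [472.9 485.1]
block 3196 rect [481.5  27.2] [ 66.5 108.9] 3.0 dir -71.5 z 0.0397 pctx [448.4 508.8]
y -0.02 blk x gaps [0.4524 0.5118] gap (np.float64(0.4704), np.float64(0.4911))
y -0.005 blk x gaps [0.4506 0.5107] gap (np.float64(0.4697), np.float64(0.4903))
y 0.01 blk x gaps [0.4504 0.5095] gap (np.float64(0.469), np.float64(0.4894))
y 0.025 blk x gaps [0.4486 0.5084] gap (np.float64(0.4692), np.float64(0.4873))
y 0.04 blk x gaps [0.4482 0.5071] gap (np.float64(0.4722), np.float64(0.483))
y 0.055 blk x gaps [0.4478 0.5113] gap (np.float64(0.4714), np.float64(0.4822))
y 0.07 blk x gaps [0.4462 0.4828] gap (np.float64(0.4727), np.float64(0.4792))
side face n [9.977e-01 6.710e-02 3.000e-04] c [0.4815 0.0324 0.0893] 188 237 y [-0.015  0.073]
top face n [ 0.9975  0.0702 -0.006 ] c [0.4756 0.0194 0.0875] 37 46 y [-0.019  0.07 ]
```

```bash
python3 - <<'E'
from h import *
a=np.radians(93.5)
go([.4788,.0267,.119],tool([0,0,-1],[np.cos(a),np.sin(a),0]))
E
```

```text
row [0.0008, -0.0001, -0.0114] [-0.237, -0.079, 14.598] deg 0.7
```

jog_arm:
  steps:
    - [[0,0,-0.011,-0.24,-0.08,2.5,1],[0,0,-0.011,-0.24,-0.08,5,1],[0,0,-0.011,-0.24,-0.08,7.5,1],[0,0,-0.011,-0.24,-0.08,10,0.8],[0,0,-0.011,-0.24,-0.08,12,0.6],[0,0,-0.011,-0.24,-0.08,13.5,0.5],[0,0,-0.011,-0.24,-0.08,14.2,0.5],[0,0,-0.011,-0.24,-0.08,14.6,0.5],[0,0,-0.011,-0.24,-0.08,14.6,0.45],[0,0,-0.011,-0.24,-0.08,14.6,0.4]]
  force: 25

```text
clock: 3.63
ee_pos: [0.4809, 0.0279, 0.1201]
tcp_rot: [179.8, -0.0, 93.6]
force: [-0.1, 0.3, -0.3]
opening: 0.0344
grasp_force: 0.0
```

```bash
python3 - <<'E'
from h import *
import pickle
a=np.radians(93.5)
go([.4788,.0267,.119],tool([0,0,-1],[np.cos(a),np.sin(a),0]))
c=capture("wrist");W=cloud(c);P=W.reshape(-1,3);q=P[(abs(P[:,2]-.1535)<.003)&(np.hypot(P[:,0]-.479,P[:,1]-.027)<.03)];print(len(q),cv2.minAreaRect((q[:,:2]*1000).astype(np.float32)) if len(q)>5 else '')
E
```

```text
row [0.004, -0.0002, 0.0015] [-0.106, -0.22, 0.108] deg 0.2
3872 ((481.9102783203125, 31.395069122314453), (46.727516174316406, 42.23016357421875), 38.94637680053711)
```

jog_arm:
  steps:
    - [[0,0,0,-0.1,-0.2,0.1,0.4],[0,0,0,-0.1,-0.2,0.1,0.35],[0,0,0,-0.1,-0.2,0.1,0.3],[0,0,0,-0.1,-0.2,0.1,0.25],[0,0,0,-0.1,-0.2,0.1,0.2],[0,0,0,-0.1,-0.2,0.1,0.15],[0,0,0,-0.1,-0.2,0.1,0.1],[0,0,0,-0.1,-0.2,0.1,0.05],[0,0,0,-0.1,-0.2,0.1,0],[0,0,0,-0.1,-0.2,0.1,0]]
  force: 25

```text
clock: 4.52
ee_pos: [0.4785, 0.0269, 0.1184]
tcp_rot: [179.9, -0.0, 93.6]
force: [-1.1, 0.2, 3.6]
opening: 0.014
grasp_force: 25.1
```

```bash
python3 - <<'E'
from h import *
o=observe();print(o["force"].round(2),o["wrist_torque"].round(3),o["ee_pos"].round(4),o["opening"],o["grasp_force"])
E
```

```text
[-1.06  0.19  3.55] [-0.045  0.4    0.016] [0.4785 0.0269 0.1184] 0.013992375062115116 25.089425146579742
```

jog_arm:
  steps:
    - [[0,0,0,0,0,0,0],[0,0,0,0,0,-0.3,0],[0,0,0,0,0,-1,0],[0,0,0,0,0,-2,0],[0,0,0,0,0,-3.5,0],[0,0,0,0,0,-5.5,0],[0,0,0,0,0,-8,0],[0,0,0,0,0,-10.5,0],[0,0,0,0,0,-12.5,0],[0,0,0,0,0,-13.5,0]]
  force: 70

```text
clock: 5.35
ee_pos: [0.4789, 0.0269, 0.2557]
tcp_rot: [179.7, -0.0, 93.6]
force: [0.6, 0.3, -4.4]
opening: 0.0134
grasp_force: 68.6
```

```bash
python3 - <<'E'
from h import *
V=vframe(127.7);V0=vframe(128);M=np.array([.647,-.063,.1175])+V0@np.array([-.0045,.0007,.0018]);F=M-.078*V[:,2]
print(M.round(4),F.round(4));o=observe();print(o["force"],o["ee_pos"],o["tcp_rot"],o["opening"])
# blade: foot distance from TCP along tool z = 105 mm ; hover: foot 40 mm above mouth
go(M+V[:,2]*(.04+.1053),tool(-V[:,2],V[:,1]))
E
```

```text
[ 0.6446 -0.0588  0.1168] [ 0.6684 -0.0896  0.0493]
[ 0.64032724  0.317931   -4.393159  ] [0.4789448  0.02685895 0.25571476] [ 1.79700444e+02 -1.97365261e-02  9.36130105e+01] 0.013403235571663567
row [-0.4764, -0.258, 0.9518] [-3.575, 11.914, 1.368] deg 62.7
```

jog_arm:
  steps:
    - [[-0.05,-0.026,0.095,0,0.3,-2,0],[-0.095,-0.052,0.19,-0.2,1,-3,0],[-0.143,-0.077,0.285,-0.5,2,-3,0],[-0.19,-0.103,0.38,-0.9,3.2,-3,0],[-0.238,-0.129,0.476,-1.4,4.6,-2.5,0],[-0.286,-0.155,0.571,-1.9,6,-2,0],[-0.333,-0.181,0.666,-2.4,7.5,-1,0],[-0.381,-0.206,0.761,-2.9,9.2,0,0],[-0.429,-0.232,0.857,-3.3,10.8,0.8,0],[-0.476,-0.258,0.952,-3.6,11.9,1.4,0]]

```text
clock: 6.18
ee_pos: [0.5988, -0.0016, 0.2378]
tcp_rot: [150.1, 0.1, 37.4]
force: [0.4, 0.3, -4.6]
opening: 0.0126
grasp_force: 69.1
```

```bash
cat >> h.py <<'E'
V=vframe(127.7);M=np.array([.647,-.063,.1175])+vframe(128)@np.array([-.0045,.0007,.0018]);F=M-.078*V[:,2]
def st():
    p,Rt=cur();o=observe()
    print('tcp in valve (mm, z less 105)',((V.T@(p-F))*1000-[0,0,105]).round(2),'rot dev',np.degrees(R.from_matrix(tool(-V[:,2],V[:,1]).T@Rt).as_rotvec()).round(2),'f(valve)',(V.T@o["force"]).round(2),'trq',(V.T@o["wrist_torque"]).round(2),'open',round(o["opening"],4),o["grasp_force"].round(1),o["clock"])
E
python3 - <<'E'
from h import *
import pickle
capture("side");cs={n:capture(n) for n in("side","wrist","top")};st();pickle.dump(cs,open('c3.pkl','wb'))
cv2.imwrite('pics/e.png',np.hstack([cv2.resize(cs["wrist"]["frame"],(400,300)),cv2.resize(cs["side"]["frame"][100:325,130:430],(400,300))]))
go(M+V[:,2]*(.04+.105),tool(-V[:,2],V[:,1]))
E
```

```text
Traceback (most recent call last):
  File "h.py", line 32, in st
    print('tcp in valve (mm, z less 105)',((V.T@(p-F))*1000-[0,0,105]).round(2),'rot dev',np.degrees(R.from_matrix(tool(-V[:,2],V[:,1]).T@Rt).as_rotvec()).round(2),'f(valve)',(V.T@o["force"]).round(2),'trq',(V.T@o["wrist_torque"]).round(2),'open',round(o["opening"],4),o["grasp_force"].round(1),o["clock"])
                                                                                                                                                                                                                                                                             ^^^^^^^^^^^^^^^^^^^^^^
AttributeError: 'float' object has no attribute 'round'
```

```bash
sed -i 's/o\["grasp_force"\].round(1)/round(float(o["grasp_force"]),1)/' h.py
python3 - <<'E'
from h import *
import pickle
cs={n:capture(n) for n in("side","wrist")};st();pickle.dump(cs,open('c3.pkl','wb'))
cv2.imwrite('pics/e.png',np.hstack([cv2.resize(cs["wrist"]["frame"],(400,300)),cv2.resize(cs["side"]["frame"][100:325,130:430],(400,300))]))
go(M+V[:,2]*(.04+.105),tool(-V[:,2],V[:,1]))
# blade in hand, side cloud: plate points in valve frame (z 118..118+100 above floor)
for n in cs:
    L=(cloud(cs[n])-F)@V*1000;q=L[(abs(L[...,0])<25)&(abs(L[...,1])<60)&(L[...,2]>122)&(L[...,2]<215)]
    if len(q)<20: print(n,len(q));continue
    nn,d,m=plane(q,[1,0,0],tol=1.2,t0=8);f=q[m];print(n,len(q),m.sum(),'n',nn.round(4),'c',f.mean(0).round(2),'y',np.percentile(f[:,1],[1,50,99]).round(1),'z',np.percentile(f[:,2],[1,99]).round(1))
    for lo in(140,160,180,200):
        g=f[(f[:,2]>lo)&(f[:,2]<lo+12)]
        if len(g)>5: print(lo,np.percentile(g[:,1],[2,98]).round(1),g[:,0].mean().round(2))
E
```

```text
tcp in valve (mm, z less 105) [ -2.01  -1.53 116.07] rot dev [ 0.18 -0.13 -0.13] f(valve) [-2.18  0.26 -3.87] trq [-0.01  0.97 -0.05] open 0.0133 69.1 6.4833
row [-0.0032, 0.0024, 0.0023] [0.152, 0.201, -0.194] deg 0.3
side 625 554 n [ 1.      0.0043 -0.0066] c [ -8.21   5.43 165.84] y [-44.1   7.9  42.7] z [122.9 213.5]
140 [-42.4  41.8] -8.35
160 [-43.7  41.6] -8.18
180 [-36.7  42.4] -8.13
200 [-0.9 42.5] -8.04
wrist 311 305 n [ 0.0086 -1.      0.0041] c [ -3.19  43.2  180.62] y [42.3 43.2 43.6] z [129.1 214.8]
140 [42.4 43.3] -3.63
160 [42.7 43.4] -3.18
180 [42.3 43.5] -3.32
200 [42.3 43.6] -3.02
```

View pics/e.png

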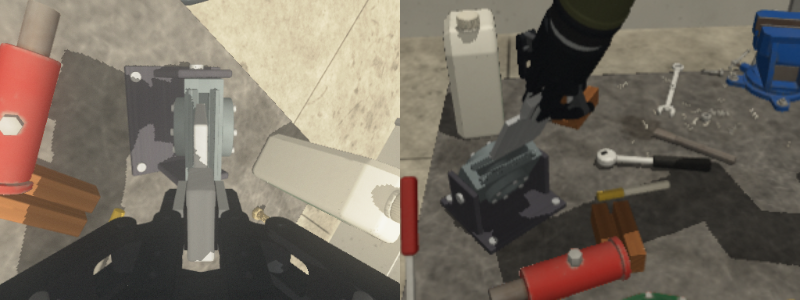

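The blade is held square over the slot: in the wrist view at about (200,190) of the left half, and in the side view just above the mouth. I'll correct small offsets (x +2.6 mm, y +1.7 mm, about 0.5° tilt) and lower to the lips.

jog_arm:
  steps:
    - [[-0.004,0.002,0.002,0.08,0.12,0.1,0],[-0.009,0.002,0.002,0.17,0.26,0.3,0],[-0.009,0.002,0.002,0.17,0.26,0.7,0],[-0.009,0.002,0.002,0.17,0.26,1.2,0],[-0.009,0.002,0.002,0.17,0.26,1.7,0],[-0.009,0.002,0.002,0.17,0.26,2.2,0],[-0.009,0.002,0.002,0.17,0.26,2.7,0],[-0.009,0.002,0.002,0.17,0.26,3.0,0],[-0.009,0.002,0.002,0.17,0.26,3.2,0],[-0.009,0.002,0.002,0.17,0.26,3.2,0]]

```text
clock: 7.32
ee_pos: [0.6114, -0.0153, 0.2123]
tcp_rot: [149.6, 0.0, 37.6]
force: [-0.5, 0.5, -4.0]
opening: 0.0132
grasp_force: 69.3
```

```bash
cat >> h.py <<'E'
def look(lo=85,hi=180):
    c=capture("wrist");L=(cloud(c)-F)@V*1000
    q=L[(abs(L[...,0])<9)&(abs(L[...,1]-44)<6)&(L[...,2]>lo)&(L[...,2]<hi)]
    for a in range(lo,hi,15):
        g=q[(q[:,2]>a)&(q[:,2]<a+15)]
        if len(g)>5: print(a,len(g),'x',np.percentile(g[:,0],[3,97]).round(2),'y',np.median(g[:,1]).round(2))
    return c,L
E
python3 - <<'E'
from h import *
st();look();st()
E
```

```text
tcp in valve (mm, z less 105) [ 0.37  0.38 83.08] rot dev [-0.38 -0.06  0.04] f(valve) [-2.6  -0.09 -3.07] trq [ 0.    1.01 -0.04] open 0.0132 69.3 7.3167
85 11 x [-2.61  4.03] y 45.3
100 34 x [-3.29  4.15] y 45.25
115 39 x [-3.02  4.18] y 45.31
130 42 x [-3.    4.06] y 45.3
145 61 x [-2.95  3.87] y 45.34
160 78 x [-3.19  4.01] y 45.36
175 28 x [-3.03  4.07] y 45.39
tcp in valve (mm, z less 105) [ 0.53  0.54 83.42] rot dev [-0.39 -0.04  0.05] f(valve) [-2.75 -0.68 -4.12] trq [-0.06  1.03 -0.01] open 0.0129 69.3 7.3667
```

jog_arm:
  steps:
    - [[0,0,0,-0.02,-0.04,0.3,0],[0,0,0,-0.03,-0.04,0.7,0],[0,0,0,-0.03,-0.04,1.1,0],[0,0,0,-0.03,-0.04,1.5,0],[0,0,0,-0.03,-0.04,1.8,0],[0,0,0,-0.03,-0.04,2.1,0],[0,0,0,-0.03,-0.04,2.4,0],[0,0,0,-0.03,-0.04,2.7,0],[0,0,0,-0.03,-0.04,2.9,0],[0,0,0,-0.03,-0.04,3.0,0]]

```text
clock: 8.2
ee_pos: [0.6204, -0.0271, 0.1865]
tcp_rot: [149.6, 0.0, 37.6]
force: [0.1, -0.4, -4.5]
opening: 0.0135
grasp_force: 69.3
```

```bash
python3 - <<'E'
from h import *
st();look()
E
```

```text
tcp in valve (mm, z less 105) [ 0.33  0.19 53.33] rot dev [-0.39 -0.04  0.05] f(valve) [-1.9  -0.13 -4.11] trq [0.05 1.03 0.02] open 0.0135 69.3 8.2
85 39 x [-3.09  4.37] y 45.19
100 47 x [-3.05  3.97] y 45.23
115 55 x [-3.02  4.22] y 45.23
130 81 x [-3.19  4.01] y 45.23
145 98 x [-3.25  4.02] y 45.3
160 334 x [-3.6   4.13] y 41.9
```

No contact: the foot is inside the slot, 25 mm below the mouth. I'll continue down.

jog_arm:
  steps:
    - [[0,0,0,-0.02,-0.03,0.4,0],[0,0,0,-0.02,-0.03,0.8,0],[0,0,0,-0.02,-0.03,1.2,0],[0,0,0,-0.02,-0.03,1.6,0],[0,0,0,-0.02,-0.03,2.0,0],[0,0,0,-0.02,-0.03,2.4,0],[0,0,0,-0.02,-0.03,2.8,0],[0,0,0,-0.02,-0.03,3.2,0],[0,0,0,-0.02,-0.03,3.5,0],[0,0,0,-0.02,-0.03,3.6,0]]

```text
clock: 9.08
ee_pos: [0.6311, -0.0415, 0.1551]
tcp_rot: [149.6, 0.0, 37.6]
force: [-0.4, -0.1, -4.8]
opening: 0.0136
grasp_force: 69.3
```

```bash
python3 - <<'E'
from h import *
st();look()
E
```

```text
tcp in valve (mm, z less 105) [ 0.17 -0.14 17.08] rot dev [-0.38 -0.05  0.04] f(valve) [-2.53 -0.4  -4.09] trq [ 0.03  1.01 -0.01] open 0.0136 69.3 9.0833
85 63 x [-3.36  3.78] y 44.86
100 88 x [-3.42  3.87] y 44.91
115 383 x [-3.77  3.94] y 42.38
```

jog_arm:
  steps:
    - [[0,0,0,0,-0.01,0.3,0],[0,0,0,0,-0.01,0.6,0],[0,0,0,0,-0.01,0.9,0],[0,0,0,0,-0.01,1.1,0],[0,0,0,0,-0.01,1.25,0],[0,0,0,0,-0.01,1.35,0],[0,0,0,0,-0.01,1.4,0],[0,0,0,0,-0.01,1.45,0],[0,0,0,0,-0.01,1.5,0],[0,0,0,0,-0.01,1.5,0]]

```text
clock: 9.97
ee_pos: [0.6359, -0.0472, 0.1428]
tcp_rot: [149.6, -0.0, 37.7]
force: [-0.3, -0.4, -4.2]
opening: 0.0131
grasp_force: 69.3
```

```bash
python3 - <<'E'
from h import *
st()
E
```

```text
tcp in valve (mm, z less 105) [0.46 0.24 2.76] rot dev [-0.41 -0.    0.05] f(valve) [-2.   -0.54 -3.74] trq [-0.02  0.99  0.  ] open 0.0131 69.3 9.9667
```

Still no contact. I'll go on in fine steps.

jog_arm:
  steps:
    - [[0,0,0,0,0,0.03,0],[0,0,0,0,0,0.06,0],[0,0,0,0,0,0.09,0],[0,0,0,0,0,0.12,0],[0,0,0,0,0,0.15,0],[0,0,0,0,0,0.18,0],[0,0,0,0,0,0.2,0],[0,0,0,0,0,0.22,0],[0,0,0,0,0,0.24,0],[0,0,0,0,0,0.24,0]]

```text
clock: 10.8
ee_pos: [0.6366, -0.0481, 0.1408]
tcp_rot: [149.6, -0.0, 37.7]
force: [-0.7, 1.5, -2.7]
opening: 0.0134
grasp_force: 69.6
```

```bash
python3 - <<'E'
from h import *
st()
E
```

```text
tcp in valve (mm, z less 105) [0.46 0.21 0.49] rot dev [-0.4  -0.    0.05] f(valve) [-2.69  0.38 -1.52] trq [-0.11  1.13  0.03] open 0.0134 69.6 10.8
```

jog_arm:
  steps:
    - [[0,0,0,0,0,0.01,0],[0,0,0,0,0,0.02,0],[0,0,0,0,0,0.03,0],[0,0,0,0,0,0.04,0],[0,0,0,0,0,0.05,0],[0,0,0,0,0,0.06,0],[0,0,0,0,0,0.07,0],[0,0,0,0,0,0.08,0],[0,0,0,0,0,0.08,0],[0,0,0,0,0,0.08,0]]

```text
clock: 11.63
ee_pos: [0.6367, -0.0481, 0.1409]
tcp_rot: [149.6, -0.0, 37.7]
force: [-5.8, 3.5, 4.7]
opening: 0.0128
grasp_force: 70.9
```

```bash
python3 - <<'E'
from h import *
st()
E
```

```text
tcp in valve (mm, z less 105) [0.58 0.29 0.46] rot dev [-0.42  0.03  0.04] f(valve) [-3.11 -2.48  7.22] trq [-0.64  1.44  0.06] open 0.0128 70.9 11.6333
```

jog_arm:
  steps:
    - [[0,0,0,0,0,0,0],[0,0,0,0,0,-0.03,0],[0,0,0,0,0,-0.05,0.17],[0,0,0,0,0,-0.05,0.19],[0,0,0,0,0,-0.05,0.22],[0,0,0,0,0,-0.05,0.26],[0,0,0,0,0,-0.05,0.3],[0,0,0,0,0,-0.05,0.35],[0,0,0,0,0,-0.05,0.4],[0,0,0,0,0,-0.05,0.4]]
  force: 20

```text
clock: 12.47
ee_pos: [0.6371, -0.0484, 0.1407]
tcp_rot: [149.6, -0.0, 37.6]
force: [-0.7, -0.2, 0.7]
opening: 0.0342
grasp_force: 0.0
```

```bash
python3 - <<'E'
from h import *
st();c,L=look(70,125)
E
```

```text
tcp in valve (mm, z less 105) [0.85 0.37 0.1 ] rot dev [-0.44  0.    0.08] f(valve) [ 0.08 -0.67  0.78] trq [-0.05  0.49 -0.01] open 0.0342 0.0 12.4667
70 139 x [-8.74  8.59] y 45.42
85 103 x [-6.21  0.88] y 45.46
100 397 x [-7.32  0.35] y 42.62
```

jog_arm:
  steps:
    - [[0,0,0,0,0,-0.4,0.5],[0,0,0,0,0,-1.2,0.55],[0,0,0,0,0,-2.5,0.55],[0,0,0,0,0,-4,0.55],[0,0,0,0,0,-6,0.55],[0,0,0,0,0,-8,0.55],[0,0,0,0,0,-10,0.55],[0,0,0,0,0,-12,0.55],[0,0,0,0,0,-14,0.55],[0,0,0,0,0,-14,0.55]]

```text
clock: 13.35
ee_pos: [0.5948, 0.0095, 0.2661]
tcp_rot: [149.4, -0.4, 37.8]
force: [0.1, -0.7, 0.2]
opening: 0.0469
grasp_force: 0.0
```

```bash
python3 - <<'E'
from h import *
st();cs={n:capture(n) for n in("side","wrist")}
cv2.imwrite('pics/f.png',np.hstack([cv2.resize(cs["wrist"]["frame"],(400,300)),cv2.resize(cs["side"]["frame"][100:325,130:430],(400,300))]))
for n in cs:
    L=(cloud(cs[n])-F)@V*1000
    q=L[(abs(L[...,0]+4)<14)&(abs(L[...,1])<50)&(L[...,2]>100)&(L[...,2]<165)]
    t=q[q[:,2]>133];s=q[(q[:,2]>103)&(q[:,2]<116)]
    print(n,'lug top z',np.percentile(t[:,2],[50,90]).round(2),'y',np.percentile(t[:,1],[2,98]).round(1),'x',np.percentile(t[:,0],[2,98]).round(1))
    for a,b in((-46,-24),(24,46)):
        g=s[(s[:,1]>a)&(s[:,1]<b)];print('  shoulder',a,b,len(g),np.percentile(g[:,2],[50,90]).round(2) if len(g) else '')
E
```

```text
tcp in valve (mm, z less 105) [  1.49   2.37 144.55] rot dev [-0.58  0.37  0.16] f(valve) [ 0.64 -0.31 -0.17] trq [ 0.02  0.38 -0.06] open 0.0469 0.0 13.35
side lug top z [141.59 143.41] y [-18.2  20.4] x [-12.2   0.9]
  shoulder -46 -24 27 [112.   113.45]
  shoulder 24 46 56 [111.58 113.04]
wrist lug top z [140.2  141.03] y [-18.   20.4] x [-11.4   2.3]
  shoulder -46 -24 125 [110.2  111.17]
  shoulder 24 46 250 [110.13 111.08]
```

View pics/f.png

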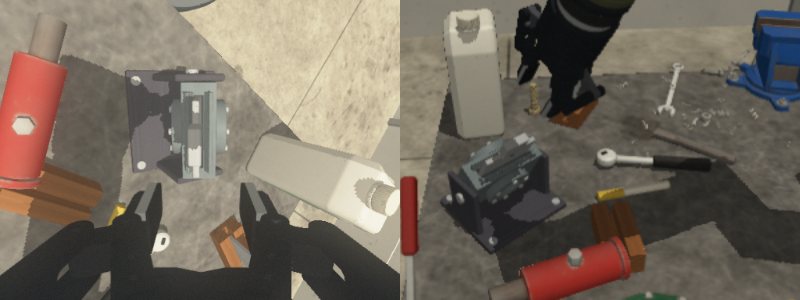

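In the last picture the blade stands home in the slot, with its lug top 140 mm and level shoulders 110 mm above the floor. The gripper is clear of it, and the narrow blade is still in its own block. Handing in.

```bash
python3 -c "
from cell import hand_in
print(hand_in())"
```

```text
the job is handed in; nothing more can be done
None
```

The wide blade is fully home on the slot's floor (lug top measured 140 mm above it) and released; it was lowered under control with about 11 N at contact, leans an estimated 2° within the slot's play, the narrow blade was not touched, and the job was handed in at about 13.5 s.

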